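# Release one dose from the slide-gate dispenser

## Robot

A 6-joint arm with a two-finger parallel gripper is mounted at the origin on the work surface. World frame = base frame: x ahead of the robot, y to its left, z up, the work surface at z = 0. Lengths are in m, angles in rad, forces in N, time in s.
With the tool pointing down it reaches from about 0.3 to 0.75 m from the base axis. Payload 8.5 kg.
Tool frame: the origin (TCP) lies midway between the tips of the shut fingers; the grasp point (between the pads) lies 19 mm behind it (arm.pinch_z is the distance from the TCP to the grasp point, in m); z points along the fingers, y is the line along which they close (so a half turn about z gives the same grasp; the last joint's range is limited). The gripper opens to 88 mm and grips with 3 to 60 N. Pads are 18 mm wide; open, the fingers measure 123 mm over their backs; the gripper's body (75 mm by 187 mm) begins 45 mm behind the grasp point.
Start: joints at [0.99, 0.381, 1.297, -0, 1.464, -0.215], TCP at [0.197, 0.514, 0.239] pointing down, gripper open.
Joint ranges: [-3.11, 3.11], [-0.89, 2.33], [0.22, 2.48], [-1.42, 4.56], [0.17, 2.85], [-2.88, 2.88]. Speed limits (rad/s): [2.39, 2.39, 3.14, 3.14, 3.14, 3.14].

## Interface

Orientations are given as a unit quaternion [x, y, z, w].
In Python, from station import arm gives the robot as it stands. Calls block until the motion is done:
- arm.move_to(position, orientation): joint-space move of the TCP to a pose.
- arm.movel(position, frame=None, rate=0.15): straight line of the TCP; frame=None keeps the orientation; rate is the mean speed in m/s.
- arm.move_joints(angles): joint-space move.
- arm.move_gripper(opening, effort=None): finger opening in m; effort is the grip in N (None keeps the last); returns when the fingers have stopped.
- arm.wait(seconds).
- arm.inverse_kinematics(position, orientation): joint angles nearest the present ones, or None.
- arm.grab_frame(name): name is "side" or "top"; returns (picture, depth): 400x640x3 uint8, red, green, blue; 400x640 float32, m along the optical axis (not along the pixel's ray), 0 where there is no reading.
- arm.get_calibration(name): a dict with "camera_matrix" (3x3 intrinsics, pixels), "k1" (the pictures are not rectified: a ray, as slopes to the right and down, at radius r is drawn at 1 + k1 r^2 times it, then the intrinsics apply), "T" (4x4, takes a point from camera to world coordinates). Camera axes: x right, y down, z forward; pixel columns grow to the right and rows downward; lengths in m; the calibration is good to about 2 mm. A picture is of the moment at which its call begins. get_calibration takes no time and is no camera call.
A pose or a line that the arm cannot do raises arm.IKError and nothing moves.
- arm.close_job(): hands the job in; it is judged then, once.
Readings, each from a call of its own:
- arm.read_time_s(): time.
- arm.read_q(): joint angles.
- arm.read_qd(): joint speeds.
- arm.read_tau(): joint torques, N m.
- arm.read_ee_pos(): TCP position.
- arm.read_orientation(): TCP orientation.
- arm.read_wrist_force(): force on the tool from outside, world axes, zero at the start.
- arm.read_torque(): the same for the moment, N m.
- arm.read_opening(): finger opening in m.
- arm.read_gripper_force(): force on a finger pad.
Only numpy, scipy, OpenCV 4.12 (cv2) and the standard library are available. Lean on these libraries where they do the work, as an engineer would, in place of code of your own. Each camera call takes 0.05 s, during which the arm holds its last target. There are 200 camera calls.

## Task

Unlock the dose dispenser by sliding its transport lock all the way to the end stop, then pull the round gate knob out to its outer detent so that one dose tube drops into the tray, and push the knob fully home again so that the next dose is loaded. Release exactly one dose and leave everything else on the shelf alone.

Things in the scene. Friction and masses are not known exactly. Their poses are not given: they have to be found in the camera images.
- dispenser: fixed steel dispenser; origin on the shelf under its clear magazine (30 x 54 mm, top z 133 mm). Local -x is the front, where the knob pulls out; z up. Housing x -81 to +82 mm, 92 wide; flat deck z 92 mm before and behind the magazine. Open tray under the knob: x -81 to -169, 58 wide, walls 36 high, floor sloping down to the front
- gate_knob (a joint): the gate slide with its knob: 0 = fully home (in), grows along local -x to 0.050 m = fully out; a spring detent must be overcome within 10 mm of either end (about 6 N plus 2 N friction). Held mechanically while locked
- knob_head (a point): centre of the outer face of the black round knob: a disc 44 mm in diameter, 14 mm thick, on a level 12 mm stem along local x at height 73 mm. Home, this face is at local x -136 mm and a 41 mm gap lies between the front wall and the back of the disc, where fingers can reach in from above
- lock_slide (a joint): transport lock on the rear deck: moves along local +y, 0 = locked end, 0.040 m = unlocked end stop; stays where left, about 1.5 N friction; the gate is blocked below 0.031 m
- lock_grip (a point): centre of the top of the black lock grip, an upright block 12 mm (local x) by 14 mm (local y), 24 mm above the deck (its top at z 117.5 mm), at local x +52 mm; local y runs from -20 mm (locked) to +20 mm (unlocked)
- dose_a: lowest white round-ended dose tube, 20 mm diameter, 44 mm long (along its y), in the gate pocket; origin 10 mm below its centre when it lies as at the start (it turns with the tube as this rolls); at the start at local z 62 mm
- dose_a_mid (a point): centre of dose_a
- dose_b: second dose tube, same kind, resting on dose_a in the magazine
- dose_b_mid (a point): centre of dose_b; local z 92 mm at the start, 72 mm once it has dropped into the gate pocket
- dose_c: third dose tube, same kind, on top of dose_b
- dose_c_mid (a point): centre of dose_c; local z 112 mm at the start, 92 mm once the stack has dropped
- vise: bystander: small green bench vise, 110 x 80 mm, gripping a clear glass ampoule rack 130 mm long, 140 mm high overall; fixed; origin under its centre
- pill_bottle: bystander: blue plastic pill bottle, 52 mm diameter, 85 mm high, origin at its underside
- mortar: bystander: stoneware mortar, 104 mm diameter, 66 mm high, with its pestle standing in it to 111 mm; origin at its underside
- spatula: bystander: steel counting spatula 190 mm long, lying flat; origin under its middle
- dose_cup: bystander: small white plastic cup, 48 mm diameter, 32 mm high, origin at its underside
- label_roll: bystander: roll of paper labels, 76 mm diameter, 40 mm high, origin at its underside
- blister_box: bystander: cardboard box 45 x 100 x 30 mm, origin at its underside

How it is judged:
By the outcome, as a careful person would: the job done as asked, in the order asked, and still so for the second after the job is handed in, with the robot touching nothing.
It also fails if it takes over 48 s, if anything falls off the work surface, if the arm or the gripper's body presses on something with over 40 N, if the wrist force passes 120 N, or if a joint passes its speed limit or range.

## Working session

There is one attempt and no reset: what is moved stays moved. The work goes in short steps, each a Python script; the robot and the scene stay as the last script left them, time stands still between calls to the robot, and variables do not carry over. Pictures are saved under pics/ and viewed, at most 10 in all, crops included, and the job is handed in when it is done.

```bash
ls; mkdir -p pics
python3 - <<'E'
from station import arm
import cv2, numpy as np
for n in ("side","top"):
    p,d=arm.grab_frame(n); c=arm.get_calibration(n)
    cv2.imwrite(f"pics/{n}0.png",p[:,:,::-1]); np.savez(f"{n}0.npz",p=p,d=d,K=c["camera_matrix"],k1=c["k1"],T=c["T"])
    print(n,c, (d>0).mean())
print(arm.read_time_s(),arm.pinch_z,arm.read_orientation())
E
```

```text
pics
side {'camera_matrix': array([[432.21070823,   0.        , 316.48132503],
       [  0.        , 432.21070823, 205.70231094],
       [  0.        ,   0.        ,   1.        ]]), 'k1': -0.01598424846074878, 'T': array([[-9.96147931e-01, -4.63896767e-02,  7.44130248e-02,
         4.80486255e-01],
       [-8.76871379e-02,  5.21986893e-01, -8.48434234e-01,
         1.02909296e+00],
       [ 5.15966216e-04, -8.51691072e-01, -5.24043941e-01,
         7.60586424e-01],
       [ 0.00000000e+00,  0.00000000e+00,  0.00000000e+00,
         1.00000000e+00]])} 0.9958984375
top {'camera_matrix': array([[448.06724039,   0.        , 316.05017032],
       [  0.        , 448.06724039, 199.64551805],
       [  0.        ,   0.        ,   1.        ]]), 'k1': -0.12835636421776112, 'T': array([[ 0.01867813, -0.99759929,  0.06668415,  0.50425451],
       [-0.99965673, -0.01985897, -0.01708923, -0.01476218],
       [ 0.01837249, -0.06634207, -0.99762778,  1.22568738],
       [ 0.        ,  0.        ,  0.        ,  1.        ]])} 0.9960234375
0.1 0.0187 [ 1.81887925e-01  9.83319071e-01 -5.75834552e-04 -2.34574168e-04]
```

View pics/side0.png

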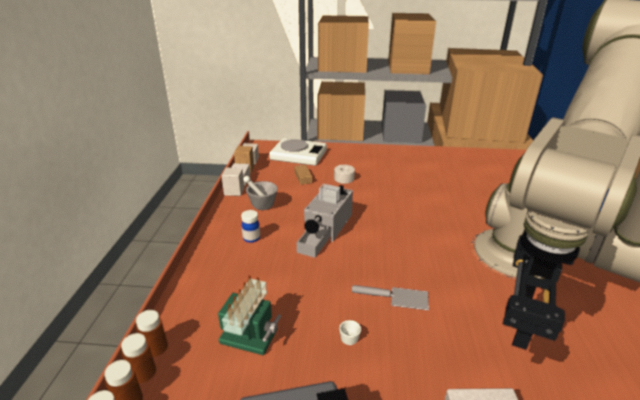

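View pics/top0.png

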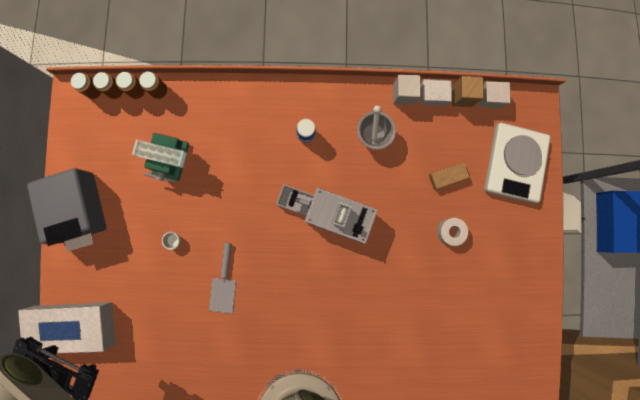

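The dispenser is at about (340,215) in the top view, with its knob on the left at about (293,200) and the lock grip at about (361,212). In the side view the knob is at (312,226). Next I'll measure it.

```bash
cat > h.py <<'E'
import numpy as np, cv2
def load(f): return dict(np.load(f))
def rays(c,uv):
    D=np.array([c['k1'],0,0,0,0.])
    n=cv2.undistortPoints(np.float64(uv).reshape(-1,1,2),c['K'],D)[:,0]
    # forward model: drawn = r(1+k1 r^2) = OpenCV k1
    return np.c_[n,np.ones(len(n))]
def cloud(c):
    v,u=np.mgrid[:400,:640]; r=rays(c,np.c_[u.ravel(),v.ravel()])*c['d'].reshape(-1,1)
    return (r@c['T'][:3,:3].T+c['T'][:3,3]).reshape(400,640,3)
def plane(c,uv,z):
    r=rays(c,uv)@c['T'][:3,:3].T; o=c['T'][:3,3]
    return o+r*((z-o[2])/r[:,2])[:,None]
def tri(c1,uv1,c2,uv2):
    A=[];b=[]
    for c,uv in((c1,uv1),(c2,uv2)):
        r=(rays(c,[uv])@c['T'][:3,:3].T)[0]; r/=np.linalg.norm(r); P=np.eye(3)-np.outer(r,r); A.append(P); b.append(P@c['T'][:3,3])
    x,res,*_=np.linalg.lstsq(np.vstack(A),np.hstack(b),rcond=None); return x,np.sqrt(res)
def proj(c,X):
    T=np.linalg.inv(c['T']); 
    return cv2.projectPoints(np.float64(X).reshape(-1,1,3),cv2.Rodrigues(T[:3,:3])[0],T[:3,3],c['K'],np.array([c['k1'],0,0,0,0.]))[0][:,0]
E
python3 - <<'E'
from h import *
t=load('top0.npz');s=load('side0.npz')
for n,c,box in(('top',t,(262,170,392,260)),('side',s,(285,170,365,265))):
    P=cloud(c); x0,y0,x1,y1=box; Q=P[y0:y1,x0:x1]; 
    m=(Q[...,2]>.082)&(Q[...,2]<.10); pts=Q[m]
    r=cv2.minAreaRect(np.float32(pts[:,:2]*1000)); print(n,m.sum(),'med z',np.median(pts[:,2]),r)
    a=(Q[...,2]>.02); print('all',cv2.minAreaRect(np.float32(Q[a][:,:2]*1000)))
    h=np.histogram(Q[...,2][a],bins=np.arange(.02,.15,.01)); print(h[0])
    dark=(c['p'][y0:y1,x0:x1].max(2)<45)&(Q[...,2]>.05)
    k,l,st,ce=cv2.connectedComponentsWithStats(dark.astype(np.uint8))
    for i in range(1,k):
        if st[i,4]>8: print('dark',st[i],ce[i]+[x0,y0],np.median(Q[l==i],0), 'zmax',Q[l==i][:,2].max())
a=cv2.resize(t['p'][165:265,262:392],None,fx=4.5,fy=4.5,interpolation=2)
b=cv2.resize(s['p'][170:265,280:365],None,fx=450/95,fy=450/95,interpolation=2)[:, :]
a=cv2.resize(a,(400,308));b=cv2.resize(b,(390,436))
im=np.zeros((440,800,3),np.uint8);im[:308,:400]=a;im[:436,405:795]=b
cv2.imwrite('pics/crop0.png',im[:,:,::-1])
E
```

```text
top 2100 med z 0.09190431285112133 ((551.7864990234375, -71.80097961425781), (217.1980438232422, 92.5775375366211), 70.65288543701172)
all ((548.91650390625, -53.2864990234375), (250.4628448486328, 109.54859161376953), 70.99161529541016)
[ 121  113    9    3   16   74  394 1726   18  107   75   80]
dark [27 20  9 16 65] [292.89230769 197.75384615] [0.58309738 0.02441447 0.09183449] zmax 0.09672679054227817
dark [ 91  39  13  28 151] [358.75496689 224.01324503] [ 0.51528313 -0.14378725  0.09414439] zmax 0.12151900866802379
side 767 med z 0.09151793323640356 ((549.6614990234375, -69.08843231201172), (222.15565490722656, 94.41902923583984), 71.67455291748047)
all ((477.6573181152344, 290.76507568359375), (217.5462646484375, 1460.9886474609375), 8.137001991271973)
[424 286  93 111 161 178 227 579  73  83 103  57]
dark [56 16  5  9 26] [342.30769231 190.88461538] [ 0.50335951 -0.13358213  0.09702446] zmax 0.11601225978082952
dark [ 20  50  13  13 130] [311.43076923 226.31538462] [0.58313772 0.03308354 0.07722288] zmax 0.09690234699949896
```

View pics/crop0.png

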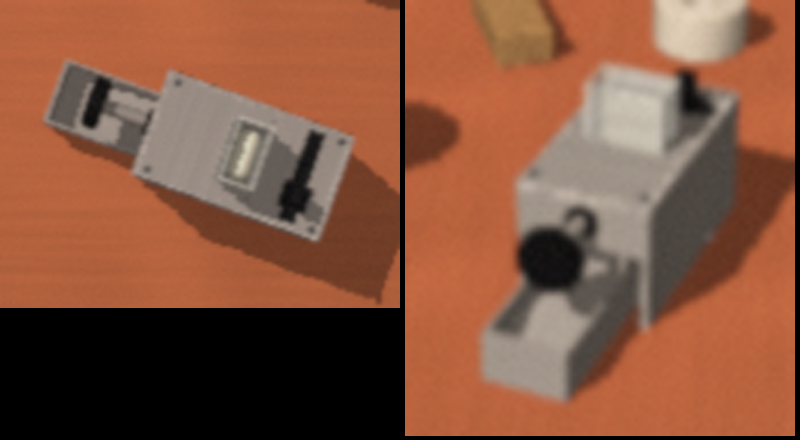

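The crop shows the knob on the front-left with its stem, the magazine in the middle, and the grip at the locked (near) end of the slot, at top-view pixel (358,228). Next I'll fit the housing frame and the grip and knob points from both views.

Run:
```python
from h import *
t=load('top0.npz');s=load('side0.npz')
for n,c,(x0,y0,x1,y1) in(('top',t,(300,170,392,260)),('side',s,(300,170,365,240))):
    Q=cloud(c)[y0:y1,x0:x1]; I=c['p'][y0:y1,x0:x1]
    m=((Q[...,2]>.087)&(Q[...,2]<.097)&(I.max(2)>45)).astype(np.uint8)
    k,l,st,ce=cv2.connectedComponentsWithStats(m); i=1+np.argmax(st[1:,4]); 
    r=cv2.minAreaRect(np.float32(Q[l==i][:,:2]*1000)); print(n,r)
    # outline by colour: ray cast contour onto z=.092
    uv=np.argwhere(l==i)[:,::-1]+[x0,y0]
    print(' plane',cv2.minAreaRect(np.float32(plane(c,uv,.092)[:,:2]*1000)))
    th=np.deg2rad(r[2]); 
    if r[1][0]<r[1][1]: th-=np.pi/2
    # magazine top
    m=(Q[...,2]>.125)&(Q[...,2]<.14); print(' mag',m.sum(),cv2.minAreaRect(np.float32(Q[m][:,:2]*1000)))
    # grip top
    d=(I.max(2)<70)&(Q[...,2]>.108)&(Q[...,2]<.125); print(' grip top',d.sum(),np.median(Q[d],0) if d.any() else 0,(np.argwhere(d)[:,::-1]+[x0,y0]).mean(0))
# knob by colour in both
for n,c,(x0,y0,x1,y1) in(('top',t,(280,185,300,220)),('side',s,(300,215,326,240))):
    I=c['p'][y0:y1,x0:x1]; uv=np.argwhere(I.max(2)<50)[:,::-1]+[x0,y0]; print(n,'knob px',uv.mean(0),uv.min(0),uv.max(0))
```

```text
top ((542.7131958007812, -97.64202880859375), (162.42271423339844, 92.5775375366211), 70.65288543701172)
 plane ((542.4970092773438, -97.5655746459961), (161.99757385253906, 92.75508117675781), 70.92279052734375)
 mag 95 ((542.825439453125, -97.43382263183594), (30.024574279785156, 53.997764587402344), 70.8326416015625)
 grip top 28 [ 0.50878975 -0.13871278  0.11679151] [357.64285714 228.42857143]
side ((541.820068359375, -92.76342010498047), (172.2760772705078, 94.41902923583984), 71.67455291748047)
 plane ((541.8755493164062, -89.19385528564453), (178.62094116210938, 95.24308013916016), 71.79054260253906)
 mag 110 ((540.9642333984375, -94.72846221923828), (39.60650634765625, 55.77259826660156), 65.33349609375)
 grip top 10 [ 0.50686716 -0.13323751  0.1137885 ] [341.  187.2]
top knob px [292.87142857 197.71428571] [289 190] [297 205]
side knob px [311.6056338  226.08450704] [305 218] [320 232]
```

```bash
cat >> h.py <<'E'
from scipy.spatial.transform import Rotation as R
O=np.array([.5428,-.0975,0]); a=np.deg2rad(70.8); LX=-np.array([np.cos(a),np.sin(a),0]); LY=np.array([-LX[1],LX[0],0])
def W(x,y,z): return O+LX*x+LY*y+[0,0,z]
def down(yax):
    q=R.from_matrix(np.c_[np.cross(yax,[0,0,-1]),yax,[0,0,-1]]).as_quat(); return q
def best(arm,p,ax):
    c=[]
    for s in(1,-1):
        j=arm.inverse_kinematics(p,down(s*ax))
        if j is not None: c.append((np.abs(np.array(j)-arm.read_q()).max(),s))
    return down(min(c)[1]*ax)
E
python3 - <<'E'
from h import *
from station import arm
print(W(52,-20,117.5)if 0 else W(.052,-.02,.1175), W(-.136,0,.073))
p=W(.052,-.02,.17); q=best(arm,p,LY)
arm.move_gripper(.040,10); arm.move_to(p,q)
print(arm.read_time_s(),arm.read_ee_pos()-p,arm.read_q(),arm.read_opening(),arm.read_wrist_force())
for n in("top","side"):
    im,d=arm.grab_frame(n); cv2.imwrite(f"pics/{n}1.png",im[:,:,::-1])
t=cv2.imread('pics/top1.png')[160:260,280:400]; s=cv2.imread('pics/side1.png')[120:240,290:380]
cv2.imwrite('pics/crop1.png',np.hstack([cv2.resize(t,(400,333)),cv2.resize(s,(250,333))]))
E
```

```text
[ 0.50681141 -0.14003024  0.1175    ] [0.58752586 0.03093519 0.073     ]
3.5083 [1.57967274e-04 6.40582446e-04 7.50730212e-05] [-4.93746723e-01  4.00531557e-01  1.47840447e+00  1.08175841e-04
  1.26257166e+00 -1.59835237e-01] 0.03987109741598942 [-0.48818533  0.48221233 -0.08243585]
```

View pics/crop1.png

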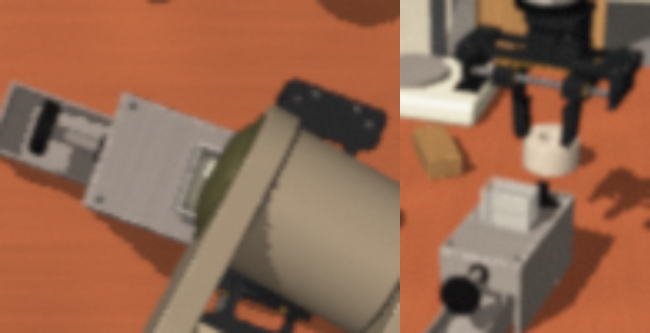

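The side crop shows the open fingers centred above the black grip at crop (545,192), so I'll descend, grasp and slide.

Run:
```python
from h import *
from station import arm
z=.099
arm.movel(W(.052,-.02,z),rate=.08)
print(arm.read_wrist_force()); arm.move_gripper(.005,10); f0=arm.read_wrist_force()
print('open',arm.read_opening(),f0,arm.read_gripper_force())
y=-.02
arm.movel(W(.052,.016,z),rate=.04); print(arm.read_wrist_force()-f0,arm.read_opening())
for y in np.arange(.017,.026,.001):
    arm.movel(W(.052,y,z),rate=.02); f=(arm.read_wrist_force()-f0)@LY; print(round(y,3),round(f,2),round((arm.read_ee_pos()-O)@LY,4),arm.read_opening())
    if abs(f)>9: break
arm.move_gripper(.036); arm.movel(W(.052,y,.17)); print(arm.read_time_s())
p=W(-.129,0,.15); arm.movel(W(.0,y,.2),rate=.2)
q=best(arm,p,LX); arm.move_to(W(-.129,0,.15),q)
print(arm.read_time_s(),arm.read_ee_pos()-p,arm.read_q())
for n in("top","side"):
    im,d=arm.grab_frame(n); cv2.imwrite(f"pics/{n}2.png",im[:,:,::-1])
t=cv2.imread('pics/top2.png')[160:260,280:400]; s=cv2.imread('pics/side2.png')[140:260,280:370]
cv2.imwrite('pics/crop2.png',np.hstack([cv2.resize(t,(400,400)),cv2.resize(s,(300,400))]))
```

```text
[-0.01633318 -0.93856307  0.07552353]
open 0.013652094659013897 [ 1.19070984 -0.33099141  1.19737525] 10.000054392730817
[ 0.43568015 -0.09696516  3.08869502] 0.014169571389050853
0.017 -1.42 0.0173 0.013465711028967067
0.018 -2.26 0.0181 0.013722365448422555
0.019 -3.27 0.0188 0.013793876844605603
0.02 -7.11 0.0189 0.013885921947233615
0.021 -11.78 0.019 0.014094490149799525
8.5917
10.2583 [-4.87552136e-05 -8.20281152e-04 -2.18081836e-04] [-1.61785160e-01  5.17724889e-01  1.33638416e+00 -1.76933706e-04
  1.28783829e+00 -1.39516233e+00]
```

View pics/crop2.png

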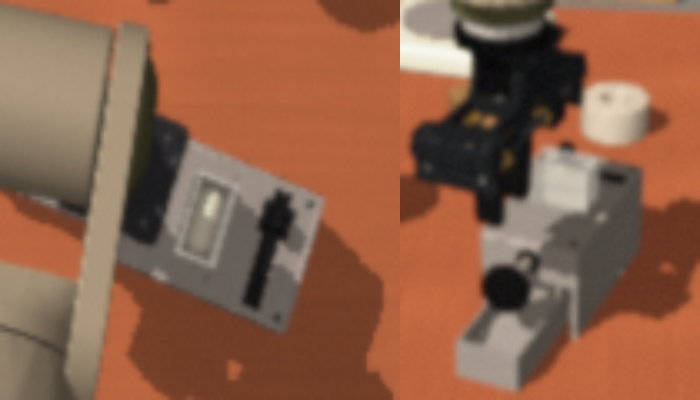

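The lock sits at its far end (crop (278,205)) and stopped hard at the end stop. The gripper hovers over the knob. Next I'll check the predicted knob point, then descend, grasp and pull.

Run:
```python
from h import *
from station import arm
t=load('top0.npz');s=load('side0.npz')
print(proj(s,W(-.136,0,.073)),'seen 311.6 226.1', proj(t,[W(-.129,0,.095)]),'top seen 292.9 197.7',tri(s,(311.6,226.1),t,(292.9,197.7)))
z=.0825
arm.movel(W(-.129,0,.11),rate=.1); arm.movel(W(-.129,0,z),rate=.05)
f0=arm.read_wrist_force(); print(f0); arm.move_gripper(.005,20)
print('open',arm.read_opening(),arm.read_wrist_force()-f0,(arm.read_ee_pos()-O)@LX)
for n in("side",):
    im,d=arm.grab_frame(n); cv2.imwrite(f"pics/{n}3.png",im[:,:,::-1])
cv2.imwrite('pics/crop3.png',cv2.resize(cv2.imread('pics/side3.png')[150:260,270:370],(500,550))); print(arm.read_time_s())
```

```text
[[309.5613159  226.90728971]] seen 311.6 226.1 [[292.98322791 197.0598357 ]] top seen 292.9 197.7 (array([0.5837632 , 0.02521216, 0.0722207 ]), array([0.00202333]))
[-0.58646966  0.20946296  0.08102248]
open 0.013882241763511384 [ 3.28690828  7.04398808 -0.44190228] -0.1304581944257982
12.1167
```

View pics/crop3.png

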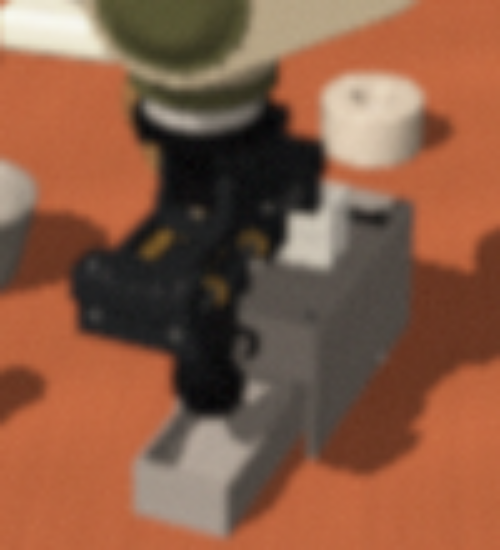

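The fingers hold the disc (13.9 mm opening against 14 mm expected). I'll pull it out now.

Run:
```python
from h import *
from station import arm
z=.0825; X0=(arm.read_ee_pos()-O)@LX
arm.movel(W(X0-.044,0,z),rate=.04)
for k in np.arange(.046,.058,.0015):
    arm.movel(W(X0-k,0,z),rate=.02); f=arm.read_wrist_force()@LX; print(round(k,4),round(f,2),round(X0-(arm.read_ee_pos()-O)@LX,4),arm.read_opening())
    if f>22 : break
arm.wait(.5)
for n in("side","top"):
    im,d=arm.grab_frame(n); cv2.imwrite(f"pics/{n}4.png",im[:,:,::-1])
    
t=cv2.imread('pics/top4.png')[160:260,260:380]; s=cv2.imread('pics/side4.png')[160:270,270:370]
cv2.imwrite('pics/crop4.png',np.hstack([cv2.resize(t,(400,450)),cv2.resize(s,(400,450))])); print(arm.read_time_s())
```

```text
0.046 -1.86 0.0466 0.013700572374083134
0.0475 -3.2 0.0483 0.013993169867440118
0.049 -2.6 0.0495 0.013837835494968762
0.0505 2.74 0.0502 0.014052819594764567
0.052 9.23 0.0503 0.013431995503224152
0.0535 16.7 0.0504 0.013677934845021554
0.055 24.88 0.0505 0.013768441827199716
15.75
```

View pics/crop4.png

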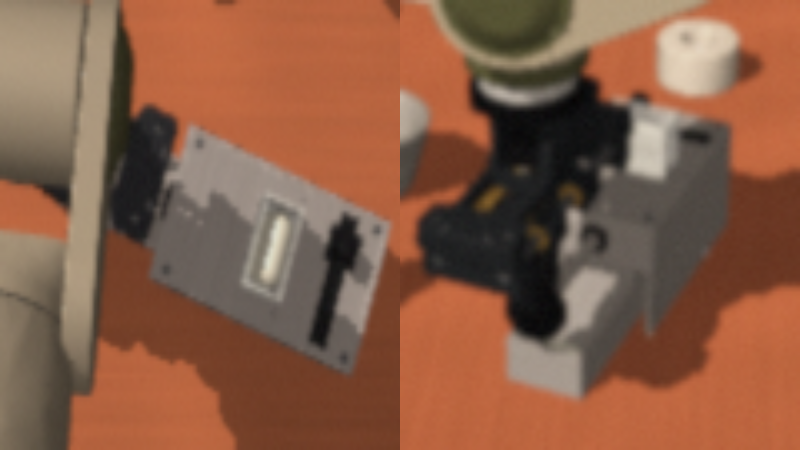

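The knob stopped hard at 50 mm, fully out. The tray is partly hidden behind the hand, so I'll push the knob home and check the tray afterwards.

Run:
```python
from h import *
from station import arm
z=.0825; X=(arm.read_ee_pos()-O)@LX
arm.movel(W(X+.044,0,z),rate=.04)
for k in np.arange(.046,.060,.0015):
    arm.movel(W(X+k,0,z),rate=.02); f=arm.read_wrist_force()@LX; r=(arm.read_ee_pos()-O)@LX; print(round(k,4),round(f,2),round(r-X,4),arm.read_opening())
    if f<-20: break
arm.movel(W(r,0,z),rate=.02)
arm.move_gripper(.036); arm.movel(W(r,0,.16),rate=.12)
p=W(r,0,.16); arm.movel(p+[-.17,.05,.10],rate=.25)
print(arm.read_time_s())
for n in("side","top"):
    im,d=arm.grab_frame(n); cv2.imwrite(f"pics/{n}5.png",im[:,:,::-1]); c=arm.get_calibration(n); np.savez(f"{n}5.npz",p=im,d=d,K=c["camera_matrix"],k1=c["k1"],T=c["T"])
t=cv2.imread('pics/top5.png')[160:260,260:380]; s=cv2.imread('pics/side5.png')[160:270,270:370]
cv2.imwrite('pics/crop5.png',np.hstack([cv2.resize(t,(400,450)),cv2.resize(s,(400,450))])); print(arm.read_time_s())
```

```text
0.046 0.26 0.0464 0.013707614184783355
0.0475 4.05 0.0486 0.01358003516421756
0.049 2.49 0.0499 0.013959373719589406
0.0505 -3.98 0.0504 0.013711335131051067
0.052 -11.59 0.0505 0.013982923448783732
0.0535 -18.83 0.0506 0.013725632208183531
0.055 -26.15 0.0507 0.013605913164307492
21.5083
21.6083
```

View pics/crop5.png

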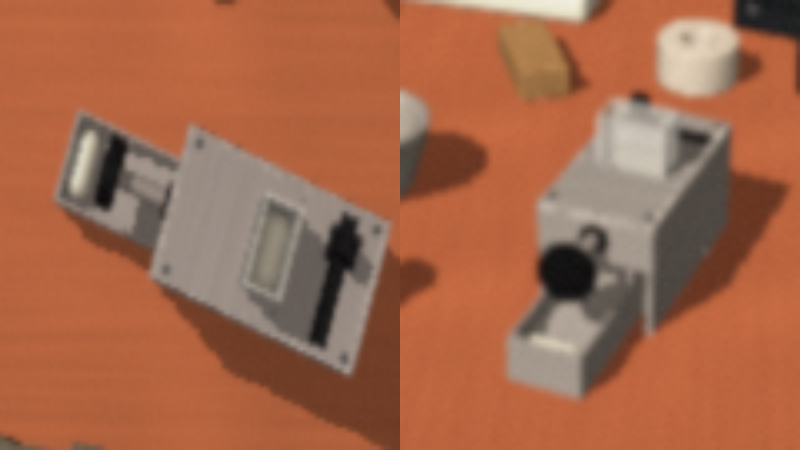

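One tube lies in the tray at crop (88,160), the knob is home, and the lock is still at its end. I'll confirm the stack height in the magazine and the knob position by depth.

Run:
```python
from h import *
for f in('top0.npz','top5.npz'):
    c=load(f);P=cloud(c); L=(P-O)@np.c_[LX,LY,[0,0,1]]
    m=(abs(L[...,0])<.009)&(abs(L[...,1])<.012)&(L[...,2]>.03)
    k=(abs(L[...,1])<.02)&(L[...,0]<-.11)&(L[...,0]>-.165)&(L[...,2]>.085)
    print(f,'mag z',np.round(np.sort(L[m][:,2]),3),'knob x',np.median(L[k][:,0]),k.sum())
    g=(L[...,2]>.108)&(L[...,2]<.125)&(abs(L[...,0]-.052)<.01); print('grip y',np.median(L[g][:,1]))
s0,s5=load('side0.npz'),load('side5.npz')
for c in(s0,s5): 
    I=c['p'][210:245,295:330]; print((np.argwhere(I.max(2)<50)[:,::-1]).mean(0)+[295,210])
```

```text
top0.npz mag z [0.115 0.115 0.116 0.116 0.116 0.116 0.116 0.117 0.117 0.117 0.117 0.117
 0.118 0.118 0.118 0.118 0.118 0.119 0.119 0.119 0.119 0.119 0.119 0.119
 0.119 0.119 0.119 0.119 0.12  0.12  0.12  0.12  0.12  0.12  0.12  0.12
 0.12  0.12  0.12  0.121 0.121 0.121 0.121 0.121 0.121 0.121 0.121 0.121
 0.121 0.121 0.122 0.122 0.122 0.122 0.122 0.122 0.122 0.123 0.123 0.123
 0.123 0.123 0.124 0.124 0.124 0.124 0.124 0.125 0.125 0.125] knob x -0.12861654317203447 79
grip y -0.02205916187200437
top5.npz mag z [0.077 0.079 0.079 0.08  0.081 0.081 0.083 0.089 0.092 0.093 0.094 0.095
 0.095 0.095 0.097 0.097 0.097 0.097 0.097 0.098 0.098 0.098 0.098 0.098
 0.098 0.098 0.098 0.098 0.098 0.098 0.099 0.099 0.099 0.099 0.099 0.1
 0.1   0.1   0.1   0.1   0.1   0.1   0.1   0.1   0.1   0.1   0.1   0.1
 0.1   0.1   0.101 0.101 0.101 0.101 0.101 0.101 0.101 0.101 0.102 0.102
 0.102 0.102 0.102 0.102 0.103 0.103 0.103 0.103 0.103 0.104 0.105 0.105] knob x -0.12875212254450946 78
grip y 0.01902609960034346
[311.6056338  226.08450704]
[311.63829787 226.04964539]
```

The stack dropped 20 mm, the knob is back at its home position, and the lock is at +20 mm. I'll hand in the job.

```bash
python3 -c "
from station import arm
print(arm.close_job())"
```

```text
the job is handed in; nothing more can be done
None
```

The job is done and handed in at about 22 s: the lock is at its end stop, one dose tube is in the tray, the knob is fully home, and the next dose is loaded.

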